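# Switch the mixer off, mesh the beater into its drive and hold it home

## Task

Switch the mixer base off by flipping its lever over to the front (the side with the dial), then take the beater (the attachment with the two wire loops and a square head) out of the storage rack, turn it until its four splines mesh with the cross-shaped drive socket, and push it fully home against the spring. Finish while still holding it pressed down, do not let go, so that I can lock it. Leave the chopping blade and the other kitchen things where they are.

Things in the scene. Friction and masses are not known exactly. Their poses are not given: they have to be found in the camera images.
- mixer: The fixed mixer base, a dark blue block 170 mm deep (x) by 240 mm wide (y) by 80 mm high with a steel skirt. Origin at the centre of its underside, on the counter; its own -x side is the front (it has a round dial) and faces roughly to the robot, z up. The drive collar stands on its top at y = -50 mm, the switch lever at y = +75 mm.
- switch_pivot (a point): The hinge of the switch lever, 82 mm above the counter, with the mixer's axes; the hinge axis is y.
- switch_tip (a point): Centre of the lever's metal cross grip (34 mm long along the mixer's y, 16 mm thick), 56 mm from the hinge. The lever's steel shank is 10 by 14 mm.
- switch (a joint): Switch lever angle in rad: +0.6 = on, leaning to the mixer's rear (+x); 0 = upright; -0.6 = off, leaning to the front (-x). It is weighted and tips past the middle by itself to the nearer end; about 1.5 N at the grip moves it. Starts on.
- socket (a point): Centre of the mouth of the drive socket, atop a round steel collar (53 mm diameter, 30 mm high, top 110 mm above the counter). z up; x and y lie along the two arms of the cross-shaped slot, each arm 10 mm wide, 30 mm from end to end; 12 mm down is a black spring ejector plate. The collar can turn about z but is stiff (0.5 N m): it stays at the angle where it is found.
- ejector (a joint): How far the spring ejector plate in the socket is pressed down, m: 0 = up, 0.010 = beater fully home. It pushes up with 3 N at 0 and 9 N at 0.010, so an unheld beater rises again.
- beater_center (a point): The beater: a loose grey upright attachment 115 mm tall, 0.18 kg. This point is on its axis half-way up, 57.5 mm above its lowest point; z up. A 20 mm stem with two wire loops reaching 47 mm out along +x and -x, up to 12 mm above this point. Fully home this point is 35.5 mm above socket. At the start its flange rests on the rack, the foot hanging loosely in a well.
- beater_head (a point): Centre of the beater's square head, 18 by 18 mm (sides along its x and y) and 40 mm tall, at its top; 37.5 mm above beater_center. Grip it here.
- beater_flange (a point): Underside of the beater's 44 mm flange (6 mm thick), which lands on the collar's top when home; 35.5 mm below beater_center. Below it a foot 22 mm long with four round-ended splines along its +-x and +-y, 8 mm wide, 27 mm across opposite ones. They fit the cross slot in any of four positions a quarter turn apart, in line within about 0.1 rad.
- rack: The fixed white storage rack, 85 by 215 by 34 mm high, origin at the centre of its underside; two round through wells of 34 mm diameter at y = -65 and +65 mm, one with the beater and one with the chopping blade.
- chopper_center (a point): The chopping blade attachment in the other well of the rack (same foot, but two flat steel blades and a round knob of 34 mm; 93 mm tall), this point half-way up on its axis. Leave it there.
- mug: White mug, 80 mm diameter, 92 mm high, origin at its underside. Leave it.
- jar: Amber glass jar, 68 mm diameter, 110 mm high, origin at its underside. Leave it.
- bowl: White bowl, 130 mm diameter, 55 mm high, origin at its underside. Leave it.
- oil: Green oil bottle, 60 mm diameter, 190 mm high, origin at its underside. Leave it.
- tin: Food tin, 74 mm diameter, 100 mm high, origin at its underside. Leave it.
- spatula: Wooden-handled spatula lying on the counter. Leave it.

How it is judged:
By the outcome, as a careful person would: the job done as asked, in the order asked, and still so for the second after the job is handed in, while the arm keeps its last pose, push and grip.
It also fails if it takes over 56 s, if anything falls off the work surface, if the arm or the gripper's body presses on something with over 40 N, if the wrist force passes 120 N, or if a joint passes its speed limit or range.

## Robot

A 6-joint arm with a two-finger parallel gripper is mounted at the origin on the work surface. World frame = base frame: x ahead of the robot, y to its left, z up, the work surface at z = 0. Lengths are in m, angles in rad, forces in N, time in s.
With the tool pointing down it reaches from about 0.35 to 0.875 m from the base axis. Payload 4.2 kg.
Tool frame: the origin (TCP) lies at the very end of the fingers, on their centre line; the grasp point (between the pads) lies 19 mm behind it; z points along the fingers, y is the line along which they close (so a half turn about z gives the same grasp; the last joint's range is limited). The gripper opens to 85 mm and grips with 20 to 120 N. Pads are 22 mm wide; open, the fingers measure 114 mm over their backs; the gripper's body (76 mm by 85 mm) begins 54 mm behind the grasp point. The pads swing forward as they close: fully open they stand 13 mm farther back than shut.
Start: joints at [-1.059, 0.385, 0.008, 0, -1.194, -0.259], TCP at [0.156, -0.605, 0.231] pointing down, gripper open.
Joint ranges: [-3.14, 3.14], [-1.21, 2.06], [-1.07, 1.41], [-3.16, 2.05], [-2.99, -0.16], [-3.1, 3.1]. Speed limits (rad/s): [2.79, 2.79, 3.14, 3.14, 3.14, 3.14].

## Interface

Orientations are given as a unit quaternion [x, y, z, w].
In Python, from station import env, telemetry, viewer, job gives the robot as it stands. Calls block until the motion is done:
- env.move_pose(position, orientation): joint-space move of the TCP to a pose.
- env.move_linear(position, attitude=None, speed=0.15, force_limit=None): straight line of the TCP; attitude=None keeps the orientation; speed is the mean speed in m/s. With force_limit (N) it stops when the force on the tool has changed by that much, and returns True; else False.
- env.move_j(angles): joint-space move.
- env.command_gripper(opening): opening from 0.0 (shut) to 1.0 (fully open); the grip force is fixed at half the most; returns when the fingers have stopped.
- env.sleep(seconds).
- env.solve_ik(position, orientation): joint angles nearest the present ones, or None.
- telemetry.read_state(): the state.
- viewer.snapshot(name): name is "side" or "top" or "wrist"; returns (picture, depth): 384x512x3 uint8, red, green, blue; 384x512 float32, m along the optical axis (not along the pixel's ray), 0 where there is no reading.
- viewer.get_calibration(name): a dict with "camera_matrix" (3x3 intrinsics, pixels), "view" (4x4, takes a point from world to camera coordinates). Camera axes: x right, y up, looking along -z (the intrinsics and any distortion apply to the point x, -y, -z); pixel columns grow to the right and rows downward; lengths in m; the calibration is good to about 2 mm. A picture is of the moment at which its call begins: read the wrist's pose just before it. get_calibration takes no time and is no camera call; for the wrist camera it gives the pose at the moment of the call.
A pose or a line that the arm cannot do raises env.MotionError and nothing moves.
- job.finish_job(): hands the job in; it is judged then, once.
The state is a dict: "time": time; "qpos": joint angles; "joint_vel": joint speeds; "joint_torque": joint torques, N m; "tool_pos": TCP position; "tool_rot": TCP orientation; "ft_force": force on the tool from outside, world axes, zero at the start; "wrist_torque": the same for the moment, N m; "grip_width": opening from 0.0 (shut) to 1.0 (fully open); "grip_force": force on a finger pad.
Only numpy, scipy, OpenCV 4.12 (cv2) and the standard library are available. Lean on these libraries where they do the work, as an engineer would, in place of code of your own. Each camera call takes 0.05 s, during which the arm holds its last target. There are 200 camera calls.

## Working session

There is one attempt and no reset: what is moved stays moved. The work goes in short steps, each a Python script; the robot and the scene stay as the last script left them, time stands still between calls to the robot, and variables do not carry over. Pictures are saved under pics/ and viewed, at most 10 in all, crops included, and the job is handed in when it is done.

```bash
mkdir -p pics; ls; cat > h.py <<'E'
import numpy as np, cv2
from station import env, telemetry, viewer, job
def snap(n,f=None):
    c=viewer.get_calibration(n); im,d=viewer.snapshot(n)
    if f: cv2.imwrite('pics/'+f+'.png',im[:,:,::-1])
    np.savez('pics/'+(f or n)+'.npz',im=im,d=d,K=c['camera_matrix'],V=c['view']); return im,d,c
def load(f):
    z=np.load('pics/'+f+'.npz'); return z['im'],z['d'],dict(camera_matrix=z['K'],view=z['V'])
def pts(d,c):
    K=np.array(c['camera_matrix']);V=np.linalg.inv(np.array(c['view']))
    v,u=np.mgrid[:d.shape[0],:d.shape[1]]
    P=np.stack([(u-K[0,2])/K[0,0]*d,-(v-K[1,2])/K[1,1]*d,-d],-1)
    return P@V[:3,:3].T+V[:3,3]
def ray(uv,c,z):
    K=np.array(c['camera_matrix']);V=np.linalg.inv(np.array(c['view']))
    r=V[:3,:3]@np.array([(uv[0]-K[0,2])/K[0,0],-(uv[1]-K[1,2])/K[1,1],-1]);o=V[:3,3]
    return o+r*(z-o[2])/r[2]
def down(yaw): # tool z down; tool y axis at angle yaw+90deg-ish: x=(cos,sin), y=(sin,-cos)
    from scipy.spatial.transform import Rotation as R
    return (R.from_euler('z',yaw)*R.from_euler('x',np.pi)).as_quat()
E
python3 - <<'E'
from h import *
for n in ('top','side'):
    im,d,c=snap(n,n+'0'); print(n,{k:np.round(v,3).tolist() for k,v in c.items()},(d>0).mean())
s=telemetry.read_state();print(s)
E
```

```text
pics
top {'camera_matrix': [[473.562, 0.0, 260.512], [0.0, 473.562, 194.959], [0.0, 0.0, 1.0]], 'view': [[0.016, -1.0, 0.017, -0.077], [0.996, 0.017, 0.084, -0.541], [-0.084, 0.016, 0.996, -1.454], [0.0, 0.0, 0.0, 1.0]]} 0.9960835774739584
side {'camera_matrix': [[499.008, 0.0, 249.471], [0.0, 499.008, 197.316], [0.0, 0.0, 1.0]], 'view': [[-0.782, -0.624, 0.003, 0.403], [0.446, -0.555, 0.702, -0.345], [-0.436, 0.55, 0.712, -1.105], [0.0, 0.0, 0.0, 1.0]]} 0.9956614176432291
{'time': 0.1, 'qpos': array([-1.05939668e+00,  3.85497664e-01,  6.74820780e-03, -4.32858694e-04,
       -1.19400059e+00, -2.58597305e-01]), 'joint_vel': array([-0.00085581, -0.00188736,  0.00251815,  0.00175982, -0.00050498,
        0.00060324]), 'joint_torque': array([ 2.78352200e-04, -3.93319380e+01,  1.88929993e+01,  4.19796824e+00,
       -2.62340582e-03,  7.02868419e-06]), 'tool_pos': array([ 0.15620527, -0.6046212 ,  0.23031483]), 'tool_rot': array([-1.25985593e-01,  9.92031570e-01,  9.80901501e-04, -1.80423742e-04]), 'ft_force': array([ 1.05084754, -0.34190475,  0.46532974]), 'wrist_torque': array([0.0157369 , 0.02778154, 0.0246431 ]), 'grip_force': 0.0, 'grip_width': 1.0009439991403177}
```

View pics/top0.png

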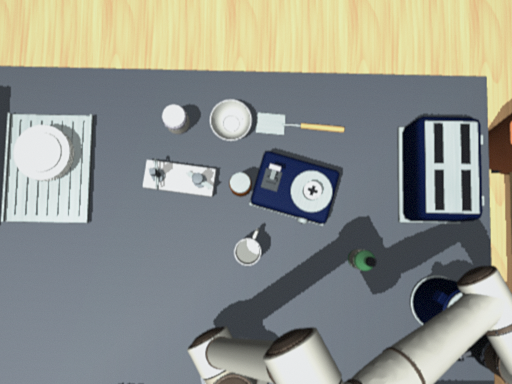

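View pics/side0.png

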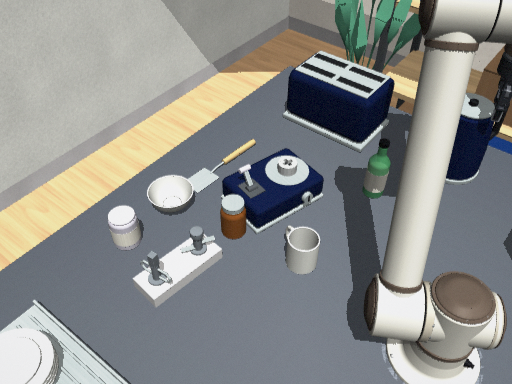

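The top view shows the mixer around (296,187), with its collar at (312,190) and the lever grip near (273,175). The rack is at (180,178). The beater is in its left well (157,173) and the chopper in the right well (200,180); the side view confirms this, with the square head at (153,260).

```bash
python3 - <<'E'
from h import *
im,d,c=load('top0'); P=pts(d,c); hsv=cv2.cvtColor(im,cv2.COLOR_RGB2HSV)
def box(u0,u1,v0,v1):
    m=np.zeros(d.shape,bool); m[v0:v1,u0:u1]=1; return m
def rect(m,name):
    r=cv2.minAreaRect(P[m][:,:2].astype(np.float32)); print(name,m.sum(),r,'zmed',np.median(P[m][:,2]))
rm=box(135,222,150,205)
rect(rm&(abs(P[...,2]-.034)<.008),'rack top')
mm=box(245,350,140,230)
rect(mm&(abs(P[...,2]-.08)<.008),'mixer top')
col=mm&(abs(P[...,2]-.11)<.008)&box(290,340,165,215)
print('collar',cv2.minEnclosingCircle(P[col][:,:2].astype(np.float32)),P[col].mean(0))
lv=box(258,290,155,195)&(P[...,2]>.095); print('lever',lv.sum(),P[lv].mean(0),P[lv].max(0),P[lv].min(0))
tip=box(258,290,155,195)&(P[...,2]>.122); rect(tip,'tip')
for n,b in(('L',box(140,178,150,205)),('R',box(182,222,150,205))):
    for lo in (.06,.09,.115):
        q=b&(P[...,2]>lo)
        if q.sum()>3: rect(q,n+str(lo))
big=lambda u0,u1,v0,v1:cv2.resize(im[v0:v1,u0:u1],None,fx=7,fy=7,interpolation=cv2.INTER_CUBIC)
a=big(250,350,140,225)[:,:,::-1];cv2.imwrite('pics/mix.png',a)
E
```

```text
rack top 1491 ((0.5927537679672241, 0.18619665503501892), (0.21602533757686615, 0.08574508130550385), 83.27180480957031) zmed 0.03535225562291555
mixer top 3796 ((0.5710649490356445, -0.15245598554611206), (0.27364233136177063, 0.16941504180431366), 75.23832702636719) zmed 0.0810615781900007
collar ((0.5541929602622986, -0.21762630343437195), 0.02730473317205906) [ 0.55381332 -0.21757387  0.11074048]
lever 117 [ 0.6013736  -0.10135256  0.17108708] [ 0.62767343 -0.04421208  1.49502062] [ 0.41876103 -0.12145702  0.09532989]
tip 76 ((0.5200128555297852, -0.0840972512960434), (0.033692214637994766, 0.21502526104450226), 77.40474700927734) zmed 0.1355140924194369
L0.06 133 ((0.5055447220802307, 0.12664353847503662), (0.37706583738327026, 0.06865516304969788), 52.753150939941406) zmed 0.09253856288750129
L0.09 72 ((0.5169105529785156, 0.10527652502059937), (0.35695841908454895, 0.022391512989997864), 60.3017463684082) zmed 0.12582732949371156
L0.115 55 ((0.5169105529785156, 0.10527652502059937), (0.35695841908454895, 0.022391512989997864), 60.3017463684082) zmed 0.12718455275125407
R0.06 164 ((0.509178102016449, 0.0424906462430954), (0.2502732574939728, 0.031275056302547455), 46.44442367553711) zmed 0.10474339017094869
R0.09 122 ((0.509178102016449, 0.0424906462430954), (0.2502732574939728, 0.031275056302547455), 46.44442367553711) zmed 0.10569776951933296
R0.115 14 ((0.4187610149383545, -0.04421207681298256), (0.0, 0.0), 0.0) zmed 1.4950206156403871
```

View pics/mix.png

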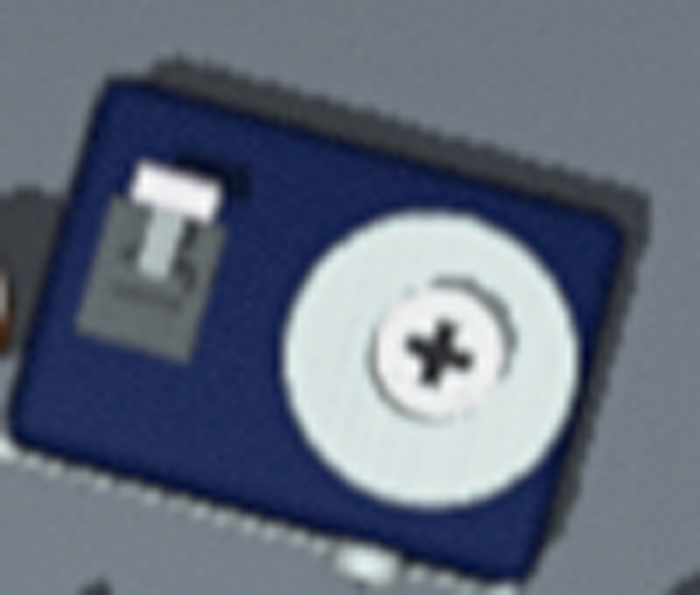

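```bash
cat >> h.py <<'E'
def best(pos,yaw,step=np.pi):
    q0=telemetry.read_state()['qpos']; L=[]
    for k in range(-3,4):
        o=down(yaw+k*step); q=env.solve_ik(pos,o)
        if q is not None: L.append((np.abs(np.array(q)-q0).max(),k,o,q))
    L.sort(key=lambda t:(t[0],t[1])); return L[0][2]
def st(): 
    s=telemetry.read_state(); print('t',round(s['time'],2),'tcp',np.round(s['tool_pos'],4),'F',np.round(s['ft_force'],1),'w',round(s['grip_width'],3),'gf',round(s['grip_force'],1),'q6',round(s['qpos'][5],2)); return s
E
python3 - <<'E'
from h import *
im,d,c=load('top0')
print('jar',ray((240,183),c,.11),'mug',ray((247,250),c,.09))
p=[.156,-.605,.33]; env.move_linear(p,speed=.2)
p=[.56,-.16,.36]; env.move_pose(p,best(p,-.258)); env.command_gripper(0)
st(); im,d,c=snap('wrist','w1'); print(np.round(np.linalg.inv(c['view']),3))
E
```

```text
jar [ 0.56958914 -0.00566185  0.11      ] mug [ 0.37355974 -0.0295205   0.09      ]
t 3.67 tcp [ 0.56 -0.16  0.36] F [ 0.2 -1.1  0.2] w -0.002 gf 0.0 q6 -1.83
[[ 0.255 -0.926 -0.279  0.49 ]
 [ 0.967  0.245  0.073 -0.141]
 [ 0.001 -0.288  0.958  0.503]
 [ 0.     0.     0.     1.   ]]
```

View pics/w1.png

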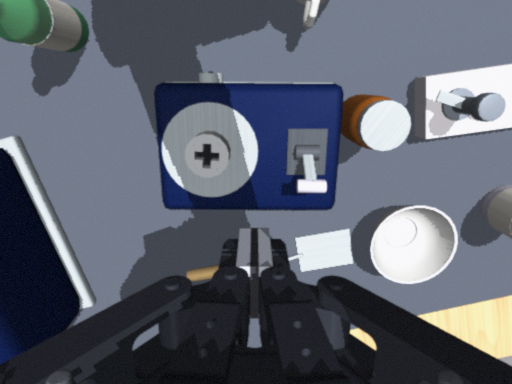

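The wrist view shows the cross slot at (207,155), the lever hinge at (307,153) and the lever grip at (311,186), leaning to the rear. Next I'll measure these and flip the lever.

```bash
cat >> h.py <<'E'
def cross(f,uv,R=22):
    im,d,c=load(f); g=cv2.cvtColor(im,cv2.COLOR_RGB2GRAY).astype(int)
    v,u=np.mgrid[:384,:512]; m=(np.hypot(u-uv[0],v-uv[1])<R)&(g<75)
    n,lab,stt,cen=cv2.connectedComponentsWithStats(m.astype(np.uint8)); k=1+np.argmax(stt[1:,4]); m=lab==k
    X=np.array([ray((a,b),c,.109)[:2] for b,a in zip(*np.nonzero(m))]); ctr=(X.max(0)+X.min(0))/2*0+X.mean(0)
    r=X-ctr; th=np.arctan2(r[:,1],r[:,0]); rr=np.hypot(*r.T)
    a=np.angle((rr**2*np.exp(4j*th)).sum())/4
    return ctr,a,len(X)
E
python3 - <<'E'
from h import *
im,d,c=load('w1'); P=pts(d,c); hsv=cv2.cvtColor(im,cv2.COLOR_RGB2HSV)
print('cross',cross('w1',(207,155)))
v,u=np.mgrid[:384,:512]; ok=d>0.05
m=ok&(u>150)&(u<345)&(v>80)&(v<212)&(abs(P[...,2]-.08)<.005)
print('mixer',cv2.minAreaRect(P[m][:,:2].astype(np.float32)))
cl=ok&(np.hypot(u-207,v-155)<28)&(abs(P[...,2]-.11)<.005)
print('collar',cv2.minEnclosingCircle(P[cl][:,:2].astype(np.float32)))
t=ok&(u>294)&(u<330)&(v>176)&(v<196)&(P[...,2]>.115)
print('tip',P[t].mean(0),P[t].min(0),P[t].max(0),cv2.minAreaRect(P[t][:,:2].astype(np.float32)))
E
```

```text
cross (array([ 0.55400829, -0.21688208]), np.float64(-0.3370242202690158), 257)
mixer ((0.5677769780158997, -0.1692783236503601), (0.23473069071769714, 0.16487038135528564), 74.78776550292969)
collar ((0.5551356077194214, -0.21781329810619354), 0.02718375250697136)
tip [ 0.61560522 -0.1056206   0.13340466] [ 0.60657724 -0.12320096  0.12034289] [ 0.62764784 -0.08790174  0.13872359] ((0.6161789894104004, -0.10524699091911316), (0.033387769013643265, 0.01601201854646206), 75.49368286132812)
```

```bash
python3 - <<'E'
from h import *
ex=np.array([.966,-.259,0]); tip=np.array([.616,-.1055,0]); z=np.array([0,0,1])
o=telemetry.read_state()['tool_rot']
env.move_pose(tip+.038*ex+.2*z,o); env.move_linear(tip+.038*ex+.118*z,speed=.15); st()
print(env.move_linear(tip-.042*ex+.118*z,speed=.1,force_limit=12)); st()
env.move_linear(tip-.03*ex+.22*z,speed=.2)
p=np.array([.56,.245,.30]); env.move_pose(p,best(p,-.12)); env.command_gripper(1); st()
im,d,c=snap('wrist','w2'); snap('top','top2')
im,d,c=load('top2'); P=pts(d,c); v,u=np.mgrid[:384,:512]
t=(d>0.05)&(u>255)&(u<290)&(v>155)&(v<205)&(P[...,2]>.115)&(P[...,2]<.16);print(t.sum(),P[t].mean(0))
E
```

```text
t 5.2 tcp [ 0.6537 -0.1157  0.12  ] F [ 0.7 -0.4  0.3] w 0.002 gf 0.0 q6 -1.9
False
t 6.15 tcp [ 0.5765 -0.0947  0.1189] F [ 1.7 -0.4  2.6] w 0.001 gf 1.4 q6 -1.94
t 8.93 tcp [0.56   0.2451 0.3   ] F [ 0.5 -0.4  0.3] w 1.0 gf 0.0 q6 -2.37
71 [ 0.5565905  -0.0894751   0.13411596]
```

View pics/w2.png

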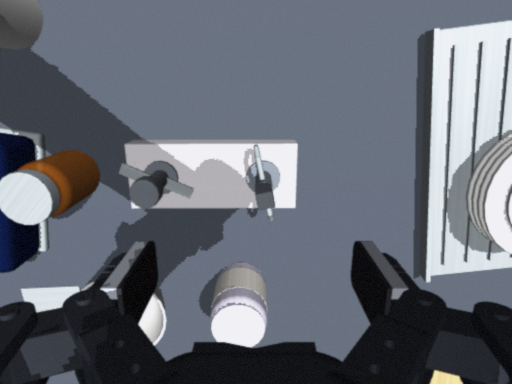

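The lever grip has moved 62 mm to the front, so it is off. The beater head is at (264,186), with its loop tips at (257,147) and (270,217). Next is the head pose.

```bash
python3 - <<'E'
from h import *
im,d,c=load('w2'); P=pts(d,c); v,u=np.mgrid[:384,:512]
b=(d>.05)&(u>240)&(u<290)&(v>138)&(v<225)
for lo,hi in((.115,.135),(.085,.115),(.045,.1),(.06,.1)):
    m=b&(P[...,2]>lo)&(P[...,2]<hi); Q=P[m]; print(lo,hi,len(Q),Q.mean(0).round(4),cv2.minAreaRect(Q[:,:2].astype(np.float32)))
r=b&(abs(P[...,2]-.034)<.004)
r=(d>.05)&(u>115)&(u<310)&(v>130)&(v<215)&(abs(P[...,2]-.034)<.004); print('rack',cv2.minAreaRect(P[r][:,:2].astype(np.float32)))
m=b&(P[...,2]>.045)&(P[...,2]<.1);Q=P[m][:,:2];w,V=np.linalg.eigh(np.cov(Q.T));print('loop axis',V[:,1],np.arctan2(V[1,1],V[0,1]))
cv2.imwrite('pics/bt.png',cv2.resize(im[138:226,235:295,::-1],None,fx=6,fy=6,interpolation=cv2.INTER_CUBIC))
E
```

```text
0.115 0.135 352 [0.5993 0.2515 0.126 ] ((0.6006990671157837, 0.25153112411499023), (0.01809539645910263, 0.017919279634952545), 4.780654430389404)
0.085 0.115 134 [0.5929 0.2518 0.1   ] ((0.5946248769760132, 0.25445395708084106), (0.021216869354248047, 0.009904136881232262), 58.312950134277344)
0.045 0.1 425 [0.5898 0.2512 0.0767] ((0.6002625226974487, 0.2523871064186096), (0.09181319177150726, 0.017778903245925903), 11.792014122009277)
0.06 0.1 375 [0.5895 0.251  0.0799] ((0.6002625226974487, 0.2523871064186096), (0.09181319177150726, 0.017778903245925903), 11.792014122009277)
rack ((0.593798816204071, 0.18668371438980103), (0.2155076116323471, 0.08580449223518372), 83.30477905273438)
loop axis [-0.9953472  -0.09635328] -3.0450896561448593
```

View pics/bt.png

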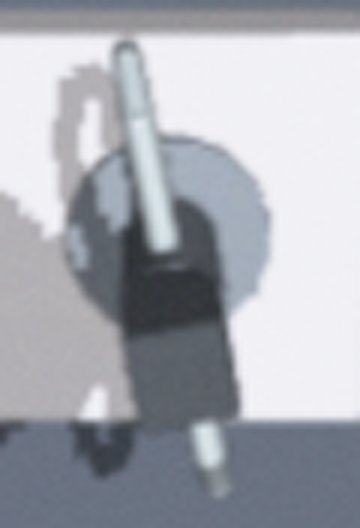

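The head centre is at (0.6007, 0.2515) with a yaw of about 0.09 rad. Now I'll grasp it, lift, and take a close look at the socket from the side.

```bash
python3 - <<'E'
from h import *
b=np.array([.6006,.2515,0]); z=np.array([0,0,1]); o=best(b+.2*z,.09)
env.move_pose(b+.18*z,o); env.move_linear(b+.088*z,speed=.12,force_limit=15); st()
env.command_gripper(0); st()
env.move_linear(b+.2*z,speed=.12); st()
ey=np.array([.259,.966,0]);ex=np.array([.966,-.259,0]);s=np.array([.5542,-.2174,0])
p=s-.03*ex+.07*ey+.235*z; env.move_pose(p,best(p,-.337)); st()
snap('wrist','w3'); snap('side','s3')
E
```

```text
t 10.52 tcp [0.6013 0.252  0.0893] F [ 0.6 -0.2 -0.2] w 1.0 gf 0.0 q6 -2.13
t 11.14 tcp [0.6007 0.2516 0.0883] F [-0.5  0.   1. ] w 0.2 gf 59.2 q6 -2.13
t 12.22 tcp [0.6    0.2512 0.1987] F [-0.6  0.1 -2.1] w 0.2 gf 59.0 q6 -2.13
t 13.71 tcp [ 0.5438 -0.1412  0.2348] F [-0.3  0.2 -1.6] w 0.202 gf 58.8 q6 -1.94
```

View pics/w3.png

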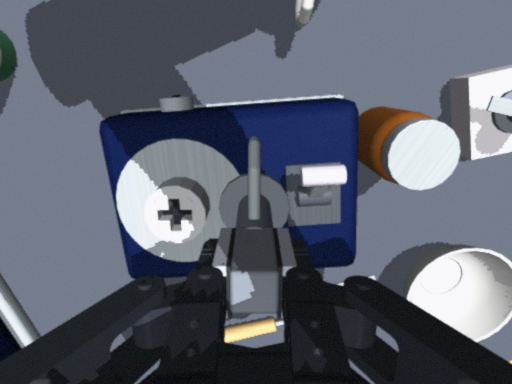

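The wrist view shows the beater held with its loop straight along the tool axis at u=254 and its flange at (254,205). The cross slot is at (175,214) and the lever is forward at (322,175).

```bash
python3 - <<'E'
from h import *
im,d,c=load('w3'); P=pts(d,c); v,u=np.mgrid[:384,:512]
print('cross',cross('w3',(175,214),24))
b=(d>.05)&(u>210)&(u<300)&(v>165)&(v<228)
m=b&(P[...,2]>.178)&(P[...,2]<.196); Q=P[m]; print(len(Q),np.median(Q[:,2]),cv2.minEnclosingCircle(Q[:,:2].astype(np.float32)),Q.min(0),Q.max(0))
cl=(d>.05)&(np.hypot(u-175,v-214)<45)&(abs(P[...,2]-.11)<.004)
print('collar',cv2.minEnclosingCircle(P[cl][:,:2].astype(np.float32)))
# circle fit of visible flange far edge
cs=cv2.findContours(m.astype(np.uint8),0,1)[0]; k=max(cs,key=len)[:,0]; 
from scipy.optimize import least_squares
E=np.array([P[y,x,:2] for x,y in k if y<205]); 
f=least_squares(lambda q:np.hypot(*(E-q).T)-.022,[.5438,-.1412],loss='soft_l1',f_scale=.0005); print('flange',f.x,abs(f.fun).mean())
L=b&(P[...,2]>.196)&(P[...,2]<.25)&(u>240)&(u<268)&(v<225)|((d>.05)&(u>244)&(u<264)&(v>135)&(v<170)&(P[...,2]>.15)); Q=P[L][:,:2]; w,V=np.linalg.eigh(np.cov(Q.T)); a=np.arctan(V[1,1]/V[0,1]); print('loop yaw',a,Q.mean(0))
from scipy.spatial.transform import Rotation as R
print('tool yaw',np.arctan2(*R.from_quat(telemetry.read_state()['tool_rot']).as_matrix()[[1,0],0]))
E
```

```text
cross (array([ 0.55266346, -0.21489481]), np.float64(-0.3254037371779461), 299)
2033 0.18677378302162367 ((0.5440211892127991, -0.14076781272888184), 0.022077195346355438) [ 0.5222026  -0.16263252  0.1811906 ] [ 0.56188003 -0.11894058  0.19597502]
collar ((0.5546136498451233, -0.21769767999649048), 0.02739846706390381)
flange [ 0.5470124  -0.14318569] 0.0034190513922594317
loop yaw -0.3259076792076934 [ 0.52204527 -0.13289169]
tool yaw 2.8063407770438467
```

```bash
cat > ins.py <<'E'
from h import *
z=np.array([0,0,1]); p=np.array([.5544,-.2181,0]); yaw=-.331
o=best(p+.2*z,yaw)
env.move_linear(np.array([.5544,-.2181,.215]),attitude=o,speed=.15)
ex=np.array([.945,-.326,0]);ey=np.array([.326,.945,0])
offs=[(0,0)]+[(r*np.cos(a),r*np.sin(a)) for r in(.0015,.003) for a in np.arange(0,2*np.pi,np.pi/4)]
for i,(a,b) in enumerate(offs):
    q=p+a*ex+b*ey
    env.move_linear(q+.189*z,attitude=o,speed=.1 if i==0 else .03)
    hit=env.move_linear(q+.177*z,speed=.03,force_limit=8)
    print(i,round(a,4),round(b,4),hit); s=st()
    if s['tool_pos'][2]<.1805 or s['time']>36: break
E
python3 ins.py
```

```text
0 0 0 False
t 15.45 tcp [ 0.5544 -0.2182  0.1769] F [-0.3 -0.4 -1.9] w 0.2 gf 58.8 q6 -1.8
```

It went in at the first try. Now I'll press it home until the flange seats.

```bash
python3 - <<'E'
from h import *
s=telemetry.read_state(); p=np.array(s['tool_pos']); p[:2]=[.5544,-.2181]
p[2]=.1665; print(env.move_linear(p,speed=.03,force_limit=30)); st()
p[2]=.158; print(env.move_linear(p,speed=.015,force_limit=18)); st()
env.sleep(.5); st(); im,d,c=snap('wrist','w4'); snap('side','s4')
a=cv2.imread('pics/s4.png')[130:250,200:360]; cv2.imwrite('pics/s4c.png',cv2.resize(a,None,fx=4,fy=4,interpolation=cv2.INTER_CUBIC))
E
```

```text
False
t 15.95 tcp [ 0.5551 -0.2184  0.1676] F [0.1 0.  4.9] w 0.204 gf 59.6 q6 -1.8
True
t 16.38 tcp [ 0.5553 -0.2184  0.1647] F [-1.9  2.   5.9] w 0.199 gf 59.9 q6 -1.8
t 16.88 tcp [ 0.5553 -0.2184  0.1649] F [-0.9  0.2  6.6] w 0.197 gf 59.9 q6 -1.8
```

View pics/s4c.png

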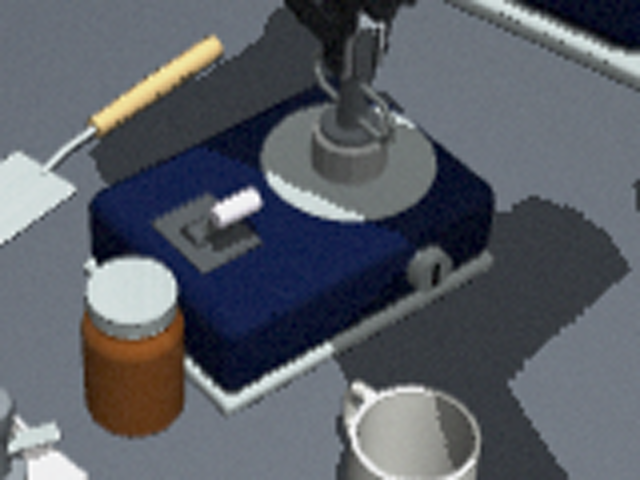

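The side crop shows the flange almost on the collar and the lever forward. The contact force is only about spring level (8.5 N), so I'll press further in small steps.

```bash
python3 - <<'E'
from h import *
p=np.array([.5544,-.2181,.1635])
for k in range(10):
    env.move_linear(p,speed=.01,force_limit=40); env.sleep(.2); s=st()
    if s['ft_force'][2]>22: break
    p[2]-=.001
env.sleep(.5); st()
im,d,c=snap('wrist','w5'); P=pts(d,c); v,u=np.mgrid[:384,:512]
m=(d>.05)&(u>205)&(u<305)&(v>150)&(v<235)
h=P[m][:,2]; print(np.histogram(h[(h>.08)&(h<.13)],bins=np.arange(.08,.131,.002)))
E
```

```text
t 17.48 tcp [ 0.5549 -0.2183  0.1645] F [-0.1  1.3  5.1] w 0.199 gf 59.9 q6 -1.8
t 17.93 tcp [ 0.5551 -0.2183  0.1642] F [-1.6  0.6  8.8] w 0.205 gf 60.3 q6 -1.8
t 18.38 tcp [ 0.5552 -0.2183  0.1642] F [-1.4  2.5 12. ] w 0.199 gf 60.8 q6 -1.8
t 18.83 tcp [ 0.5552 -0.2184  0.1641] F [-2.8  3.7 16.1] w 0.199 gf 61.3 q6 -1.8
t 19.28 tcp [ 0.5553 -0.2184  0.1641] F [-3.9  3.  19.3] w 0.197 gf 61.8 q6 -1.8
t 19.73 tcp [ 0.5554 -0.2185  0.164 ] F [-4.7  4.5 23.1] w 0.203 gf 62.3 q6 -1.8
t 20.23 tcp [ 0.5554 -0.2185  0.164 ] F [-5.   4.9 22.9] w 0.202 gf 62.3 q6 -1.8
(array([1989,  525,   31,   27,   35,   27,   36,   24,   41,   32,   44,
         29,   48,   31,  476,  820,   42,  759, 1149,   24,   23,   23,
         22,   21,   22]), array([0.08 , 0.082, 0.084, 0.086, 0.088, 0.09 , 0.092, 0.094, 0.096,
       0.098, 0.1  , 0.102, 0.104, 0.106, 0.108, 0.11 , 0.112, 0.114,
       0.116, 0.118, 0.12 , 0.122, 0.124, 0.126, 0.128, 0.13 ]))
```

The hard stop is at TCP z = 0.164 with 23 N, and the flange top at 0.116 is collar top plus 6 mm. That is fully home.

```bash
python3 -c "
from station import job; print(job.finish_job())"
```

```text
the job is handed in; nothing more can be done
None
```

The mixer lever is flipped to off, and the beater is meshed in the drive socket and pressed fully home with about 23 N on the wrist sensor; the gripper is still holding it, and I handed the job in at about 20 s.

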